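# Set the grinding pressure of a hand mill

## Task

The hand mill was opened for brushing out, so its two grinding plates stand apart. Loosen the wing screw on the sliding collar about a quarter turn, slide the collar along the shaft towards the fixed plate until the plates meet and the spring presses them together with about 10 N (never more than 20 N), and hold it there while you tighten the wing screw again, so that the pressure stays. Do not drag the collar while its screw is tight, and leave the things round the mill where they stand.

Things in the scene. Friction and masses are not known exactly. Their poses are not given: they have to be found in the camera images.
- mill: Hand mill, hopper and crank off, bolted to a wooden board 150 x 350 x 18 mm that is fixed to the table. Origin on the table, z up; its y axis runs along the steel shaft (16 mm thick, axis 88 mm above the table, over the origin) towards the fixed grinding head. At the other end the shaft runs in a bearing at y = -105 mm, 38 mm across.
- feed_cup (a point): Middle of the rim of the feed cup (52 mm across, 151 mm above the table) on the dark iron grinding head (92 mm across), at the mill's y = +153 mm; the head begins at y = +117 mm. Before it stands the fixed plate, 76 mm across; it is shimmed, so its face lies anywhere from y = +94 to +110 mm: where the plates meet has to be felt.
- collar (a joint): Position of the dark knurled collar (36 mm across, 30 mm long) along the mill's y axis in m, its middle at y = value; grows towards the fixed plate. With its screw loose it slides with about 1.5 N of drag. Starts between -0.020 and +0.010. It carries the running plate through a coil spring.
- wing (a joint): Angle of the wing screw on top of the collar, rad: 0 as found, tight; grows as it is loosened, anticlockwise from above. Its grip on the shaft fades up to 0.8, where the collar is free; turned back it grips again, about 50 N at 0; it stops at -0.25. Turning it takes 0.1 to 0.15 N m. It is tight below 0.15.
- wing_grip (a point): Middle of the screw's wings, on its upright axis over the collar, 136 mm above the table. The wings are one upright steel blade 8 mm thick, 40 mm wide, reaching 11 mm above and below this point; the collar's boss (19 mm across) ends 24 mm below it, with an 8 mm neck between. The point turns with the screw: y along the blade, x across it, z up. At 0 the blade lies along the shaft.
- crank: Loose bystander: the mill's crank, flat iron arm 125 mm long with an upright wooden handle, 72 mm high.
- cork: Loose bystander: a cork, 30 mm, on the front edge of the mill's board.
- jar_lid: Loose bystander: zinc jar lid, 63 mm across.
- spice_tin: Loose bystander: small tin with a paper label, 49 mm across, 72 mm high.
- tin_cup: Loose bystander: tin cup, 68 mm across, 62 mm high.
- biscuit_cutter: Loose bystander: round biscuit cutter with a bow, 56 mm across, 50 mm high.
- jar_ring_0: Loose bystander: flat red rubber jar ring, 65 mm across, 4 mm thick.
- spring_seat (a point): Point on the shaft's axis at the collar's end, 15 mm in +y from its middle, where the spring (44 mm long) begins. At its other end it carries the running plate (76 mm across, 9 mm thick; burr_c0 in the rules); unpressed, its grinding face is 57 mm in +y from this point. Once that plate meets the fixed one the spring is squeezed: 2 N plus 3 N per mm, solid at 14 mm.

How it is judged:
By the outcome, as a careful person would: the job done as asked, in the order asked, and still so for the second after the job is handed in, with the robot touching nothing.
It also fails if it takes over 48 s, if anything falls off the work surface, if the arm or the gripper's body presses on something with over 40 N, if the wrist force passes 120 N, or if a joint passes its speed limit or range.

## Robot

A 6-joint arm with a two-finger parallel gripper is mounted at the origin on a cart in front of the work surface, level with it; the furniture and walls round the work are solid. World frame = base frame: x ahead of the robot, y to its left, z up, the work surface at z = 0. Lengths are in m, angles in degrees, forces in N, time in s.
With the tool pointing down it reaches from about 0.35 to 0.875 m from the base axis. Payload 4.2 kg.
Tool frame: the origin (TCP) lies midway between the tips of the shut fingers; the grasp point (between the pads) lies 19 mm behind it; z points along the fingers, y is the direction in which the jaws open and shut (so a half turn about z gives the same grasp; the last joint's range is limited). The gripper opens to 87 mm and grips with 3 to 60 N. Pads are 19 mm wide; open, the fingers measure 117 mm over their backs; the gripper's body (75 mm by 190 mm) begins 51 mm behind the grasp point.
Start: joints at [90.103, 22.042, 0.453, 0, -68.411, -14.817], TCP at [0.159, 0.604, 0.223] pointing down, gripper open.
Joint ranges: [-179.83, 179.83], [-69.29, 118.12], [-61.27, 80.66], [-181.25, 117.63], [-171.15, -9.14], [-177.46, 177.46]. Speed limits (degrees/s): [159.86, 159.86, 180, 180, 180, 180].

## Interface

Orientations are given as a 3x3 rotation matrix whose columns are the frame's x, y, z axes.
In Python, from station import sense, capture, calibration, finish_job gives the robot as it stands.
- The arm moves only by the tool carry_out, never from a script. Its argument "commands" is one flat list of numbers, 6 for each row, row after row: the shift along the tool's x, y, z in mm, then the turn, a rotation vector about the tool's x, y, z in rad. A call has 1 to 5 rows; each row shifts and turns the pose as measured when the row begins, along the tool's axes as they then stand; what a row does not reach is not made up. A row lasts 1/8 s, in which the tool goes at most 62.5 mm and 10.7 degrees, less where a joint would pass 70% of its speed; a pose out of reach is approached as far as the arm can. A call is refused whole if a number of a shift passes 62.5 or a number of a turn 0.188, either way. A call with a gripper value outside its range is refused whole. "grip" is the finger opening in mm, from 0 to 87, set as the call begins (left out, the last holds). The fingers move at their own pace and stop on an object; the grip force is fixed at half the most. Time passes only in rows, so rows that do not move let the fingers close. It gives the time, the measured TCP pose, the force and the opening at its end, in the units of the state.
- sense(): the state, without advancing time (a new reading comes with each control period).
- capture(name): name is "scene" or "top" or "wrist"; returns the picture (420x560x3 uint8, red, green, blue); there is no depth.
- calibration(name): a dict with "fx", "fy", "cx", "cy" (pixels), "rvec" (rotation vector, rad) and "tvec" (3), from world to camera coordinates, as OpenCV has them. Camera axes: x right, y down, z forward; pixel columns grow to the right and rows downward; lengths in m; the calibration is good to about 2 mm. A picture is of the moment at which its call begins: read the wrist's pose just before it. calibration takes no time and is no camera call; for the wrist camera it gives the pose at the moment of the call.
- finish_job(): hands the job in, once; it reports no verdict.
The state is a dict: "time_s": time; "joints": joint angles; "joint_velocities": joint speeds; "effort": joint torques, N m; "tcp_pos": TCP position; "ee_rot": TCP orientation; "wrist_force": force on the tool from outside, world axes, zero at the start; "moment": the same for the moment, N m; "gripper_width": opening from 0.0 (shut) to 1.0 (fully open).
Only numpy, scipy, OpenCV 4.12 (cv2) and the standard library are available. Lean on these libraries where they do the work, as an engineer would, in place of code of your own. Each camera call takes 0.05 s, during which the arm holds its last target.

## Working session

There is one attempt and no reset: what is moved stays moved. The work goes in short steps, Python scripts to look and compute and a tool call to move; the robot and the scene stay as the last step left them, time stands still between calls to the robot, and variables do not carry over. Pictures are saved under pics/ and viewed, and the job is handed in when it is done.

Besides the shell and the picture viewer there is one more tool, called after ">>>" as name(argument=value, ...) on one line, values as JSON. carry_out: Moves the arm, as the interface text tells. Its arguments: {"type":"object","properties":{"commands":{"type":"array"},"grip":{"type":"number"}},"required":["commands"]}

```bash
ls; mkdir -p pics
python3 - <<'E'
from station import *
import cv2
s=sense()
print({k:s[k] for k in s})
for n in("scene","top"):
    im=capture(n); cv2.imwrite(f"pics/{n}0.png",im[:,:,::-1]); print(n,calibration(n))
E
```

```text
pics
{'time_s': 0.0, 'joints': array([ 9.01038757e+01,  2.20917628e+01,  3.80617997e-01, -2.87955787e-02,
       -6.84114753e+01, -1.48168259e+01]), 'joint_velocities': array([ 0.03962838,  0.05527196,  0.05954565, -0.01667715, -0.00276809,
       -0.10965333]), 'effort': array([-3.87525124e-04, -3.90666997e+01,  1.87405872e+01,  4.21982959e+00,
        1.10755194e-02, -1.91573922e-04]), 'tcp_pos': array([0.15856211, 0.60393451, 0.22145528]), 'ee_rot': array([[ 9.67163287e-01, -2.54155390e-01, -4.63441242e-04],
       [-2.54155794e-01, -9.67160922e-01, -2.14092393e-03],
       [ 9.59050971e-05,  2.18840930e-03, -9.99997601e-01]]), 'wrist_force': array([0.65902773, 0.88796541, 0.42824891]), 'moment': array([-0.02277353, -0.03515008, -0.02975161]), 'gripper_width': 1.0047711742898662}
scene {'fx': 438.346891798217, 'fy': 438.346891798217, 'cx': 275.22350206405395, 'cy': 202.90238349500748, 'rvec': array([ 2.04029994, -1.0344561 ,  0.50462735]), 'tvec': array([-0.22300271,  0.38581896,  0.88930036])}
top {'fx': 395.5247656233672, 'fy': 395.5247656233672, 'cx': 281.1414914184378, 'cy': 214.25229140955736, 'rvec': array([ 2.15311458, -2.10891491,  0.16419999]), 'tvec': array([0.08148735, 0.54759376, 1.33309633])}
```

View pics/scene0.png

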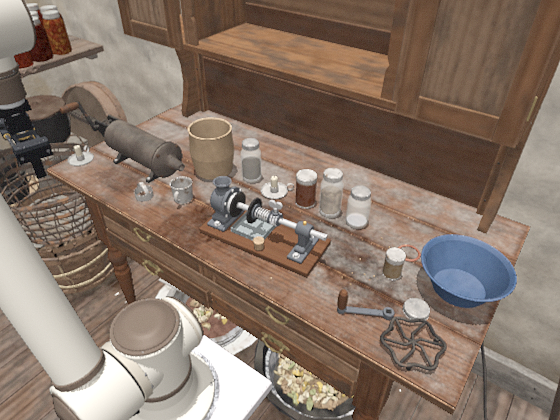

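View pics/top0.png

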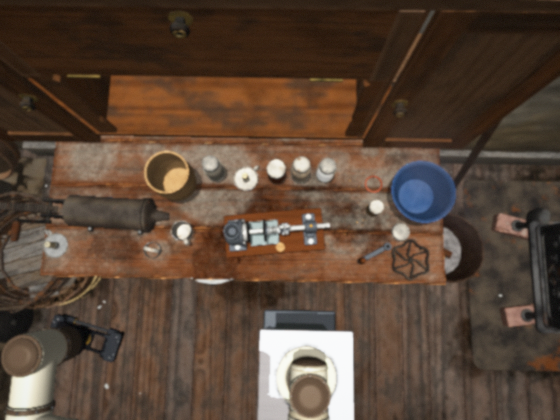

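```bash
cat > h.py <<'E'
import numpy as np,cv2
from station import *
def ray(c,uv):
    R=cv2.Rodrigues(np.array(c['rvec']))[0];t=np.array(c['tvec'])
    K=np.array([[c['fx'],0,c['cx']],[0,c['fy'],c['cy']],[0,0,1]])
    d=R.T@np.linalg.inv(K)@np.array([uv[0],uv[1],1.]);return -R.T@t,d
def onz(c,uv,z):
    o,d=ray(c,uv);return o+d*(z-o[2])/d[2]
def proj(c,P):
    K=np.array([[c['fx'],0,c['cx']],[0,c['fy'],c['cy']],[0,0,1]])
    return cv2.projectPoints(np.float64(P).reshape(-1,1,3),np.array(c['rvec']),np.array(c['tvec']),K,None)[0].reshape(-1,2)
def tri(c1,u1,c2,u2):
    o1,d1=ray(c1,u1);o2,d2=ray(c2,u2)
    s=np.linalg.lstsq(np.c_[d1,-d2],o2-o1,rcond=None)[0]
    a=o1+d1*s[0];b=o2+d2*s[1];return (a+b)/2,np.linalg.norm(a-b)
E
python3 - <<'E'
import cv2
a=cv2.imread('pics/scene0.png')[165:280,190:340];cv2.imwrite('pics/sc.png',cv2.resize(a,None,fx=5,fy=5,interpolation=cv2.INTER_CUBIC))
a=cv2.imread('pics/top0.png')[200:265,215:335];cv2.imwrite('pics/tc.png',cv2.resize(a,None,fx=6,fy=6,interpolation=cv2.INTER_CUBIC))
E
```

```text
(no output)
```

View pics/sc.png

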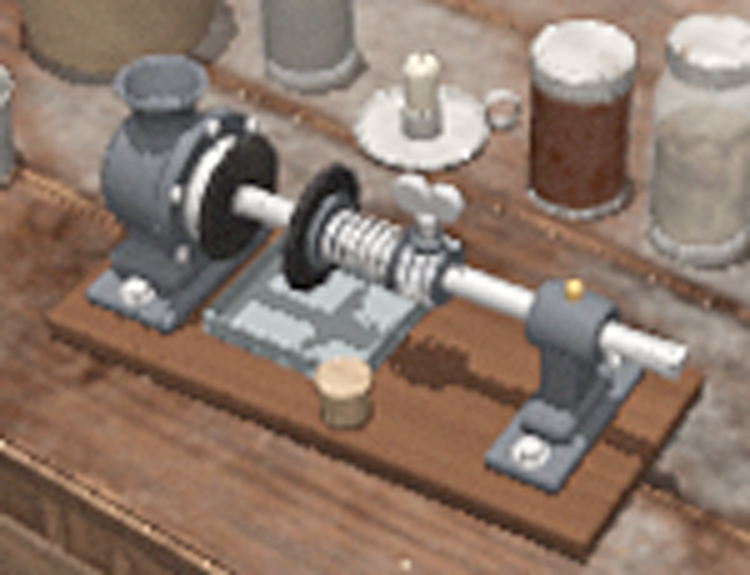

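View pics/tc.png

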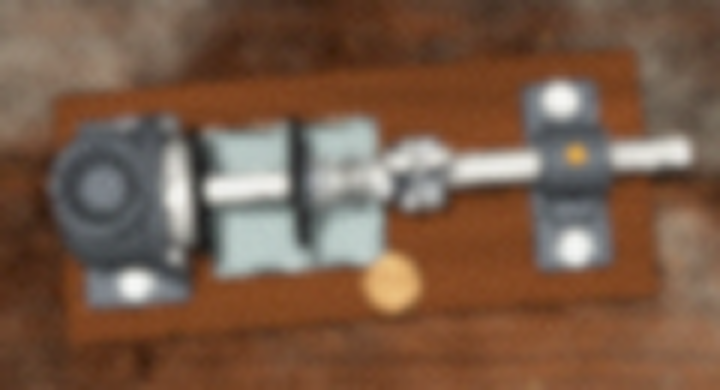

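Run:
```python
from h import *
S=calibration('scene');T=calibration('top')
s=lambda x,y:(x/5+190-.4,y/5+165-.4); t=lambda x,y:(x/6+215-.4,y/6+200-.4)
print('cup',onz(T,t(103,185),.151),onz(S,s(162,80),.151))
print('shaft end',onz(T,t(690,153),.096),'shaft l',onz(T,t(208,190),.096))
print('wing', onz(S,s(428,198),.136),onz(T,t(420,172),.136),tri(S,s(428,198),T,t(420,172)))
print('oil', onz(T,t(577,154),.11),tri(S,s(574,290),T,t(577,154)))
print('board corners',[onz(T,t(*p),.018).round(3) for p in [(55,98),(632,52),(657,292),(75,343)]])
print('cork',onz(T,t(392,283),.04))
```

```text
cup [0.4727407 0.2482179 0.151    ] [0.47383167 0.25315965 0.151     ]
shaft end [ 0.50397062 -0.07024664  0.096     ] shaft l [0.4777984  0.19723733 0.096     ]
wing [0.49143102 0.08348105 0.136     ] [0.48509373 0.07955985 0.136     ] (array([0.48461099, 0.07914724, 0.14232041]), np.float64(0.0010352593558391504))
oil [ 0.5001975  -0.00656317  0.11      ] (array([ 0.49928029, -0.00564738,  0.11221187]), np.float64(0.0019544963891349066))
board corners [array([0.54 , 0.297, 0.018]), array([ 0.575, -0.045,  0.018]), array([ 0.433, -0.06 ,  0.018]), array([0.396, 0.279, 0.018])]
cork [0.43284772 0.09462208 0.04      ]
```

>>> carry_out(commands=[41,38,-18,0,0,0,41,38,-18,0,0,0,41,38,-18,0,0,0,41,38,-18,0,0,0,41,38,0,0,0,0])

```text
time_s: 0.72
tcp_pos: [0.3106, 0.3635, 0.2928]
ee_rot: [[0.969, -0.248, -0.001], [-0.248, -0.969, -0.009], [0.002, 0.009, -1.0]]
wrist_force: [0.1, -0.7, -0.8]
gripper_width: 1.003
```

>>> carry_out(commands=[44,42,0,0,0,0,44,42,0,0,0,0,44,42,0,0,0,0,44,42,0,0,0,0,40,38,0,0,0,0])

```text
time_s: 1.35
tcp_pos: [0.4711, 0.1014, 0.2946]
ee_rot: [[0.969, -0.246, -0.001], [-0.246, -0.969, -0.008], [0.001, 0.008, -1.0]]
wrist_force: [0.0, 0.6, 0.1]
gripper_width: 1.001
```

>>> carry_out(commands=[0,0,0,0,0,0.185,0,0,0,0,0,0.185,0,0,0,0,0,0.185,0,0,0,0,0,0.185,0,0,0,0,0,0.185])

```text
time_s: 1.98
tcp_pos: [0.4714, 0.0959, 0.2917]
ee_rot: [[0.372, -0.928, -0.007], [-0.928, -0.372, -0.01], [0.007, 0.01, -1.0]]
wrist_force: [0.0, 0.2, 0.2]
gripper_width: 0.997
```

>>> carry_out(commands=[22,-12,0,0.01,-0.007,0.15,0,0,0,0,0,0.13,0,0,0,0,0,0])

```text
time_s: 2.35
tcp_pos: [0.4902, 0.0794, 0.2904]
ee_rot: [[0.092, -0.996, -0.002], [-0.996, -0.092, -0.001], [0.001, 0.002, -1.0]]
wrist_force: [-0.4, 0.3, -1.4]
gripper_width: 0.999
```

Run:
```python
from h import *
c=calibration('wrist');s=sense();im=capture('wrist');cv2.imwrite('pics/w1.png',im[:,:,::-1])
import pickle;pickle.dump(c,open('w1.pkl','wb'));print(s['tcp_pos'],s['ee_rot'],s['joints'],c)
S=capture('scene');cv2.imwrite('pics/s1.png',S[:,:,::-1])
```

```text
[0.49022621 0.07936528 0.29043357] [[ 9.21436777e-02 -9.95743333e-01 -2.18133837e-03]
 [-9.95745430e-01 -9.21417522e-02 -9.67573825e-04]
 [ 7.62462846e-04  2.26121353e-03 -9.99997153e-01]] [ 2.79605876e+01  6.90737191e+00 -1.02568958e+01 -1.00743150e-02
 -7.29721180e+01 -2.26707305e+01] {'fx': 290.4748175455648, 'fy': 290.4748175455648, 'cx': 280.3590095969422, 'cy': 208.7770661778461, 'rvec': array([-0.14404042,  3.09939075,  0.3916555 ]), 'tvec': array([ 0.49407892, -0.08098475,  0.44777603])}
```

View pics/w1.png

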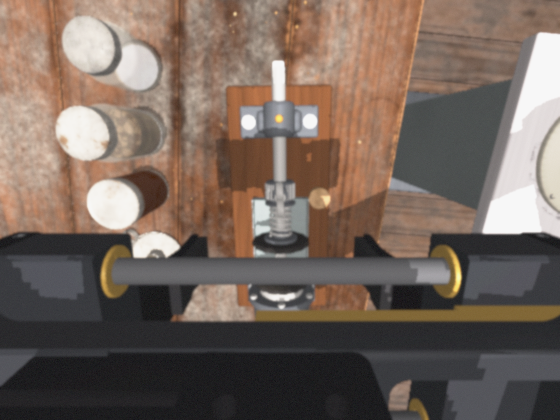

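Run:
```python
import cv2
a=cv2.imread('pics/w1.png')[90:260,220:350];cv2.imwrite('pics/w1c.png',cv2.resize(a[:100],None,fx=6,fy=6,interpolation=cv2.INTER_CUBIC))
cv2.imwrite('pics/w1d.png',cv2.resize(a[80:],None,fx=6,fy=6,interpolation=cv2.INTER_CUBIC))
```

```text
(no output)
```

View pics/w1c.png

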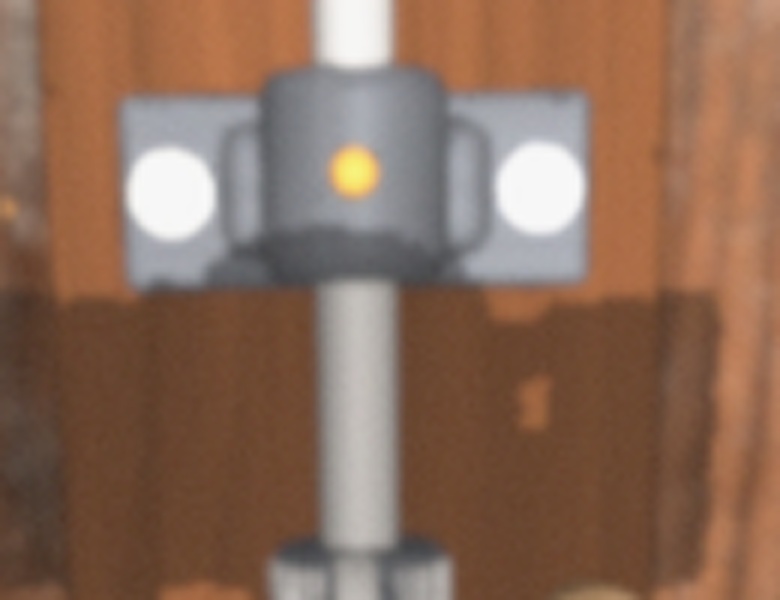

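View pics/w1d.png

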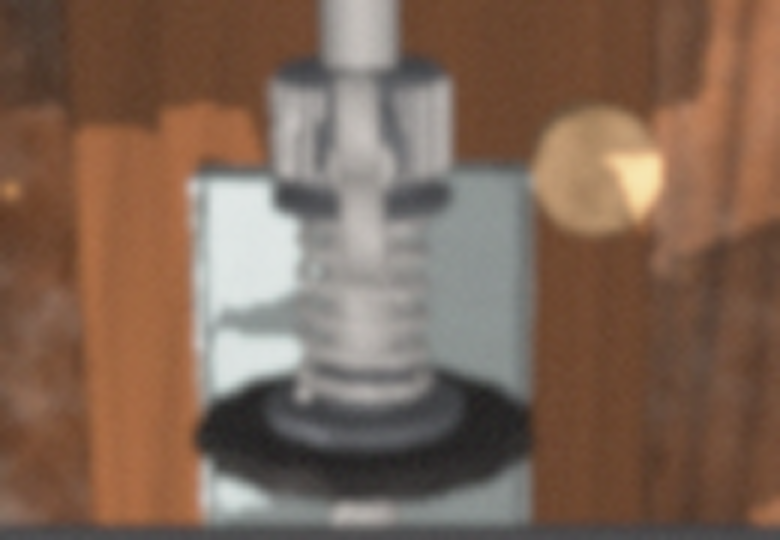

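Run:
```python
from h import *
import pickle
c=pickle.load(open('w1.pkl','rb'))
w=lambda x,y:(x/6+220-.4,y/6+170-.4); w2=lambda x,y:(x/6+220-.4,y/6+90-.4)
oil=onz(c,w2(354,172),.112)
d=np.array([-.104,.9946,0]);n=np.array([.9946,.104,0])
mo=oil+105*.001*d;mo[2]=0
print('oil',oil,'origin',mo)
for nm,p,z in[('blade near',(360,72),.14),('blade far',(364,258),.14),('mid',(362,165),.136),('collar back top',(362,68),.106),('front edge sides',(278,195),.095),('front sides',(447,195),.095),('shaft',(358,20),.096),('cork',(600,170),.048)]:
    P=onz(c,w(*p),z);print(nm,P,(P-mo)@d,(P-mo)@n)
for sh in [(355,20),(358,400)]: print(onz(c,w2(*sh),.096))
```

```text
oil [ 0.49886076 -0.00381803  0.112     ] origin [0.48794076 0.10061497 0.        ]
blade near [0.49154419 0.06289238 0.14      ] -0.03789364954245114 -0.0003391764178037004
blade far [0.48758382 0.09751804 0.14      ] -0.0030430820419314352 -0.00067709185937009
mid [0.48950674 0.08082425 0.136     ] -0.019846714651885727 -0.0005007143764848435
collar back top [0.49071706 0.06745235 0.106     ] -0.03327228121808827 -0.0006876085448696408
front edge sides [0.50565678 0.09764215 0.095     ] -0.004799239499752425 0.017311182127432982
front sides [0.47022035 0.09435105 0.095     ] -0.004387178428994633 -0.01827616559732845
shaft [0.49229335 0.05923233 0.096     ] -0.041611845179867386 2.52949322898065e-05
cork [0.43126506 0.09559219 0.048     ] 0.0008986103696831483 -0.056892015427478695
[ 0.50134591 -0.03236021  0.096     ]
[0.49415466 0.03911716 0.096     ]
```

>>> carry_out(commands=[-2.5,0,50,0,-0.001,-0.008,0,0,50,0,0,0,0,0,40,0,0,0,0,0,18,0,0,0,0,0,0,0,0,0], grip=40)

```text
time_s: 3.08
tcp_pos: [0.4904, 0.0834, 0.1296]
ee_rot: [[0.112, -0.994, 0.002], [-0.994, -0.112, 0.002], [-0.001, -0.002, -1.0]]
wrist_force: [-0.4, 0.4, 0.2]
gripper_width: 0.521
```

Run:
```python
from h import *
s=sense();print(s['tcp_pos'],s['ee_rot'].round(4),s['gripper_width'],s['wrist_force'])
c=calibration('wrist');im=capture('wrist');S=capture('scene')
a=cv2.resize(S[165:260,200:330],None,fx=6,fy=6,interpolation=cv2.INTER_CUBIC)
cv2.imwrite('pics/s2.png',a[:,:,::-1]);cv2.imwrite('pics/w2.png',im[:,:,::-1])
```

```text
[0.490429   0.08336933 0.12962259] [[ 0.1123 -0.9937  0.002 ]
 [-0.9937 -0.1123  0.0016]
 [-0.0013 -0.0022 -1.    ]] 0.5214661508932715 [-0.36170968  0.44909748  0.20879101]
```

View pics/s2.png

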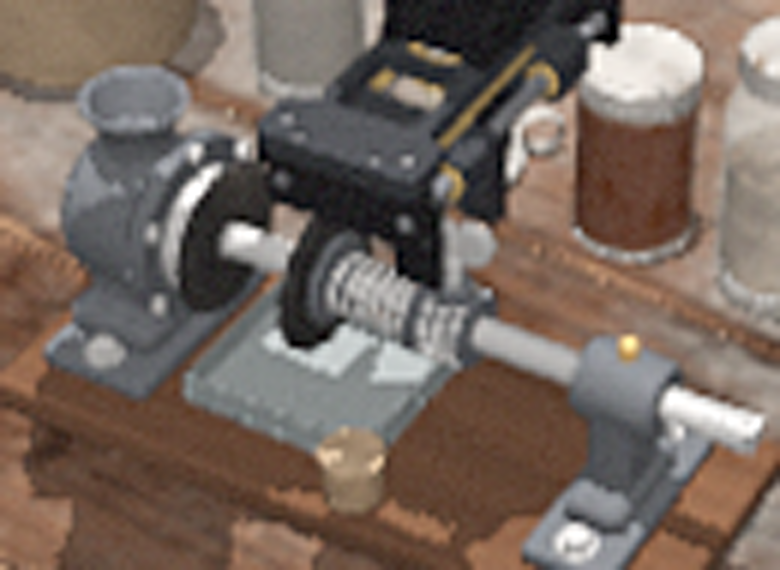

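View pics/w2.png

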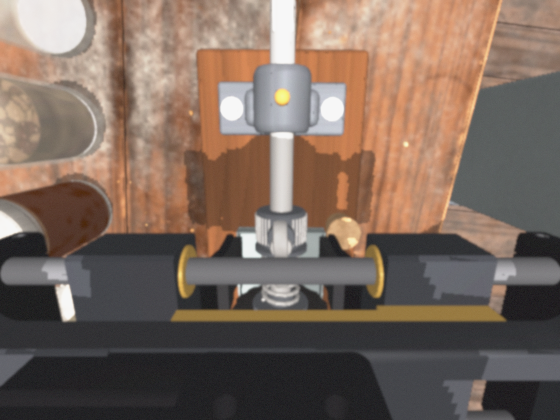

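>>> carry_out(commands=[1.5,0,11,0,0,0.011,0,0,0,0,0,0])

```text
time_s: 3.42
tcp_pos: [0.4931, 0.083, 0.1217]
ee_rot: [[0.101, -0.995, 0.01], [-0.995, -0.101, 0.005], [-0.004, -0.01, -1.0]]
wrist_force: [-0.0, 0.5, 0.4]
gripper_width: 0.462
```

Run:
```python
from h import *
c=calibration('wrist');s=sense();im=capture('wrist')
print(s['tcp_pos'],s['ee_rot'].round(4),s['gripper_width'],s['wrist_force'])
import pickle;pickle.dump(c,open('w3.pkl','wb'))
cv2.imwrite('pics/w3.png',cv2.resize(im[190:320,210:350],None,fx=5,fy=5,interpolation=cv2.INTER_CUBIC)[:,:,::-1])
S=calibration('scene');d=np.array([-.1007,.995,0])
P0=np.array([.4899,.082,.147])
print(proj(S,[P0-d*.02,P0,P0+d*.02]))
```

```text
[0.49313141 0.0829935  0.1217044 ] [[ 0.1012 -0.9948  0.0097]
 [-0.9949 -0.1012  0.0051]
 [-0.0041 -0.0102 -0.9999]] 0.46185992811762955 [-0.04396663  0.52928446  0.41984946]
[[281.95750742 203.81502278]
 [275.31969165 201.40663333]
 [268.7729978  199.03130552]]
```

View pics/w3.png

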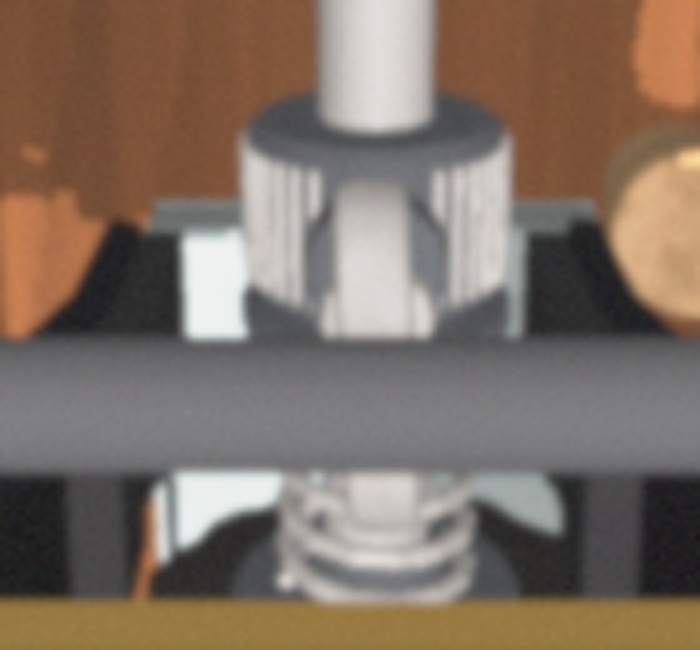

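Run:
```python
from h import *
import pickle
c=pickle.load(open('w3.pkl','rb'));w=lambda x,y:(x/5+210-.4,y/5+190-.4)
print('cam',ray(c,(0,0))[0])
for p in [(375,180),(375,190),(380,505),(372,300)]:
  print(p,[onz(c,w(*p),z).round(4) for z in(.125,.136,.147)])
P0=np.array([.4899,.0815,.147]);d=np.array([-.1007,.995,0])
q=proj(c,[P0-d*.02,P0,P0+d*.02,P0-d*.02-[0,0,.022]]);print((q-[210,190])*5)
q=proj(c,[P0-d*.015-[0,0,.041],P0+d*.015-[0,0,.041]]);print('collar',(q-[210,190])*5)
```

```text
cam [0.49774941 0.01592267 0.28348549]
(375, 180) [array([0.4916, 0.0671, 0.125 ]), array([0.492 , 0.0635, 0.136 ]), array([0.4925, 0.06  , 0.147 ])]
(375, 190) [array([0.4915, 0.0683, 0.125 ]), array([0.4919, 0.0646, 0.136 ]), array([0.4924, 0.061 , 0.147 ])]
(380, 505) [array([0.4866, 0.1083, 0.125 ]), array([0.4874, 0.1019, 0.136 ]), array([0.4882, 0.0955, 0.147 ])]
(372, 300) [array([0.4904, 0.0818, 0.125 ]), array([0.4909, 0.0772, 0.136 ]), array([0.4914, 0.0726, 0.147 ])]
[[376.87819337 194.26693326]
 [375.75109361 379.75394997]
 [374.69831318 553.01022027]
 [375.54291503 132.21053818]]
collar [[374.4275003  128.28940612]
 [373.21611866 346.21952871]]
```

>>> carry_out(commands=[1,3,3,-0.01,0.004,0,0,0,0,0,0,0])

```text
time_s: 3.72
tcp_pos: [0.4911, 0.082, 0.1198]
ee_rot: [[0.102, -0.995, 0.002], [-0.995, -0.102, 0.001], [-0.001, -0.003, -1.0]]
wrist_force: [-0.3, -0.2, -0.2]
gripper_width: 0.461
```

```bash
cat > st.py <<'E'
from h import *
np.set_printoptions(suppress=True,precision=4)
s=sense();d=np.array([-.1007,.995,0]);n=np.array([.995,.1007,0])
R=s['ee_rot'];o=np.array([.49,.082,0])
q=s['tcp_pos']-o-0.019*R[:,2]
print('t',round(s['time_s'],2),'tcp',s['tcp_pos'],'grasp rel wing start along,lat mm',(q@d*1e3).round(2),(q@n*1e3).round(2),'z',q[2].round(4),'yaw rel',np.degrees(np.arctan2(R[1,0],R[0,0])).round(2)+84.2,'zax',R[:2,2],'w mm',s['gripper_width']*87)
f=s['wrist_force'];print('F along,lat,z',f@d,f@n,f[2],'M',s['moment'],'j6',s['joints'][5])
E
python3 st.py
```

```text
t 3.73 tcp [0.4911 0.082  0.1198] grasp rel wing start along,lat mm -0.14 1.07 z 0.1388 yaw rel 0.04000000000000625 zax [0.0025 0.0008] w mm 40.097817064483436
F along,lat,z -0.1839669508594475 -0.30902479209647743 -0.1832684807193963 M [ 0.0873 -0.0579 -0.0036] j6 -22.39869221602107
```

>>> carry_out(commands=[0,1,1.5,0,0,0,0,0,0,0,0,0,0,0,0,0,0,0,0,0,0,0,0,0], grip=0)

```text
time_s: 4.22
tcp_pos: [0.4905, 0.0821, 0.1185]
ee_rot: [[0.102, -0.995, 0.004], [-0.995, -0.102, 0.001], [-0.001, -0.004, -1.0]]
wrist_force: [4.0, -0.3, -3.2]
gripper_width: 0.09
```

```bash
python3 st.py
```

```text
t 4.22 tcp [0.4905 0.0821 0.1185] grasp rel wing start along,lat mm -0.01 0.45 z 0.1375 yaw rel 0.060000000000002274 zax [0.0037 0.0012] w mm 7.819559525352222
F along,lat,z -0.6997398587492062 3.902198089357681 -3.227540733561781 M [-0.192  -0.9463  0.1578] j6 -22.441315337010202
```

>>> carry_out(commands=[0,0,0,0,0,-0.15,0,0,0,0,0,-0.15])

```text
time_s: 4.47
tcp_pos: [0.4906, 0.082, 0.1184]
ee_rot: [[0.399, -0.917, 0.004], [-0.917, -0.399, 0.001], [0.0, -0.004, -1.0]]
wrist_force: [-0.4, -0.1, 0.3]
gripper_width: 0.087
```

```bash
python3 st.py
```

```text
t 4.47 tcp [0.4906 0.082  0.1184] grasp rel wing start along,lat mm -0.1 0.51 z 0.1374 yaw rel 17.74000000000001 zax [0.0037 0.0011] w mm 7.6082747133699575
F along,lat,z -0.02788651003800551 -0.40412043003162823 0.2825011738740401 M [ 0.1215  0.039  -0.0431] j6 -4.7490575264222405
```

>>> carry_out(commands=[0,0,0,0,0,-0.17,0,0,0,0,0,-0.17,0,0,0,0,0,-0.17,0,0,0,0,0,-0.17])

```text
time_s: 4.97
tcp_pos: [0.4907, 0.082, 0.1183]
ee_rot: [[0.897, -0.443, 0.003], [-0.443, -0.897, 0.001], [0.002, -0.003, -1.0]]
wrist_force: [0.0, -0.6, 0.3]
gripper_width: 0.088
```

```bash
python3 st.py
```

```text
t 4.97 tcp [0.4907 0.082  0.1183] grasp rel wing start along,lat mm -0.07 0.61 z 0.1373 yaw rel 57.93000000000001 zax [0.0034 0.0013] w mm 7.619555897187766
F along,lat,z -0.6080783466739137 -0.01769016242057315 0.2638802444571366 M [ 0.0402  0.0417 -0.1019] j6 35.465748899808524
```

>>> carry_out(commands=[0,0,0,0,0,-0.17,0,0,0,0,0,-0.17,0,0,0,0,0,-0.12,0,0,0,0,0,0])

```text
time_s: 5.48
tcp_pos: [0.4907, 0.0821, 0.1183]
ee_rot: [[1.0, 0.015, 0.003], [0.015, -1.0, 0.001], [0.003, -0.001, -1.0]]
wrist_force: [0.5, 1.1, 0.0]
gripper_width: 0.091
```

```bash
python3 st.py
```

```text
t 5.47 tcp [0.4907 0.0821 0.1183] grasp rel wing start along,lat mm -0.03 0.65 z 0.1373 yaw rel 85.08 zax [0.0031 0.0014] w mm 7.9153897567620985
F along,lat,z 0.9935280729289134 0.6241155212700585 0.018547060482403913 M [-0.0632  0.0672  0.0877] j6 62.62678285006051
```

>>> carry_out(commands=[-0.4,-5,0,0,0,0,-0.7,-8,0,0,0,0,-0.7,-8,0,0,0,0,-0.7,-8,0,0,0,0])

```text
time_s: 5.98
tcp_pos: [0.4876, 0.1116, 0.1183]
ee_rot: [[1.0, 0.012, 0.002], [0.012, -1.0, -0.001], [0.002, 0.001, -1.0]]
wrist_force: [0.5, -1.7, 1.0]
gripper_width: 0.09
```

```bash
python3 st.py
```

```text
t 5.97 tcp [0.4876 0.1116 0.1183] grasp rel wing start along,lat mm 29.75 0.52 z 0.1373 yaw rel 84.87 zax [ 0.0024 -0.0006] w mm 7.86140675901121
F along,lat,z -1.7697565954763002 0.2874297092282425 0.9555790471728549 M [-0.6397 -0.1741  0.0967] j6 58.987385849617425
```

>>> carry_out(commands=[-0.3,-3,0,0,0,0,-0.3,-3,0,0,0,0,-0.1,-1,0,0,0,0])

```text
time_s: 6.35
tcp_pos: [0.4867, 0.1201, 0.1183]
ee_rot: [[1.0, 0.013, 0.003], [0.013, -1.0, -0.0], [0.003, 0.0, -1.0]]
wrist_force: [0.7, -1.6, 0.9]
gripper_width: 0.086
```

```bash
python3 st.py
```

```text
t 6.35 tcp [0.4867 0.1201 0.1183] grasp rel wing start along,lat mm 38.21 0.47 z 0.1373 yaw rel 84.93 zax [ 0.0025 -0.0004] w mm 7.464726608384447
F along,lat,z -1.6158548280337675 0.5189842053887405 0.9451772544771848 M [-0.5044 -0.1809  0.1363] j6 58.131519419560185
```

>>> carry_out(commands=[-0.1,-1,0,0,0,0,0,-1,0,0,0,0])

```text
time_s: 6.6
tcp_pos: [0.4865, 0.122, 0.1183]
ee_rot: [[1.0, 0.012, 0.002], [0.012, -1.0, -0.0], [0.002, 0.0, -1.0]]
wrist_force: [0.3, -1.8, 0.5]
gripper_width: 0.086
```

>>> carry_out(commands=[-0.1,-1,0,0,0,0])

```text
time_s: 6.72
tcp_pos: [0.4864, 0.123, 0.1183]
ee_rot: [[1.0, 0.012, 0.002], [0.012, -1.0, -0.0], [0.002, 0.0, -1.0]]
wrist_force: [0.9, -1.1, 0.1]
gripper_width: 0.093
```

>>> carry_out(commands=[-0.1,-1,0,0,0,0])

```text
time_s: 6.85
tcp_pos: [0.4862, 0.1239, 0.1183]
ee_rot: [[1.0, 0.012, 0.002], [0.012, -1.0, -0.0], [0.002, 0.0, -1.0]]
wrist_force: [0.4, -1.3, -0.5]
gripper_width: 0.09
```

>>> carry_out(commands=[-0.1,-1,0,0,0,0])

```text
time_s: 6.98
tcp_pos: [0.4862, 0.125, 0.1183]
ee_rot: [[1.0, 0.012, 0.002], [0.012, -1.0, -0.0], [0.002, 0.0, -1.0]]
wrist_force: [-0.1, -1.9, -0.7]
gripper_width: 0.091
```

>>> carry_out(commands=[-0.1,-1,0,0,0,0])

```text
time_s: 7.1
tcp_pos: [0.486, 0.126, 0.1183]
ee_rot: [[1.0, 0.012, 0.002], [0.012, -1.0, -0.0], [0.002, 0.0, -1.0]]
wrist_force: [1.5, -1.2, 0.3]
gripper_width: 0.09
```

>>> carry_out(commands=[-0.1,-1,0,0,0,0])

```text
time_s: 7.22
tcp_pos: [0.4859, 0.1266, 0.1183]
ee_rot: [[1.0, 0.012, 0.002], [0.012, -1.0, -0.001], [0.002, 0.001, -1.0]]
wrist_force: [3.1, -5.5, -0.1]
gripper_width: 0.09
```

>>> carry_out(commands=[0,-1,0,0,0,0])

```text
time_s: 7.35
tcp_pos: [0.4859, 0.1269, 0.1183]
ee_rot: [[1.0, 0.012, 0.002], [0.012, -1.0, -0.003], [0.002, 0.003, -1.0]]
wrist_force: [2.9, -5.7, 0.4]
gripper_width: 0.086
```

```bash
python3 st.py
```

```text
t 7.35 tcp [0.4859 0.1269 0.1183] grasp rel wing start along,lat mm 45.19 0.4 z 0.1373 yaw rel 84.9 zax [ 0.0018 -0.0028] w mm 7.496140601785423
F along,lat,z -5.985963898155628 2.326074119245636 0.3981158650613741 M [-1.7166 -0.6827  0.0416] j6 57.21487851176793
```

>>> carry_out(commands=[-0.1,-1.5,0,0,0,0])

```text
time_s: 7.48
tcp_pos: [0.4858, 0.1275, 0.1183]
ee_rot: [[1.0, 0.012, 0.002], [0.012, -1.0, -0.005], [0.001, 0.005, -1.0]]
wrist_force: [2.3, -7.6, 0.4]
gripper_width: 0.091
```

>>> carry_out(commands=[-0.1,-1.5,0,0,0,0])

```text
time_s: 7.6
tcp_pos: [0.4858, 0.1277, 0.1183]
ee_rot: [[1.0, 0.012, 0.001], [0.012, -1.0, -0.007], [0.001, 0.007, -1.0]]
wrist_force: [3.6, -7.4, -0.2]
gripper_width: 0.087
```

```bash
python3 st.py
```

```text
t 7.6 tcp [0.4858 0.1277 0.1183] grasp rel wing start along,lat mm 46.04 0.39 z 0.1373 yaw rel 84.91 zax [ 0.0011 -0.0069] w mm 7.531431851163495
F along,lat,z -7.73683563521958 2.7899905065282913 -0.21604525665312924 M [-2.2329 -0.9607  0.0837] j6 56.87814595111072
```

>>> carry_out(commands=[-0.1,-2,0,0.012,0,0])

```text
time_s: 7.72
tcp_pos: [0.4857, 0.1282, 0.1183]
ee_rot: [[1.0, 0.013, 0.0], [0.013, -1.0, 0.002], [0.0, -0.002, -1.0]]
wrist_force: [3.1, -8.2, 0.8]
gripper_width: 0.089
```

>>> carry_out(commands=[-0.1,-2,0,0.012,0,0])

```text
time_s: 7.85
tcp_pos: [0.4856, 0.1284, 0.1183]
ee_rot: [[1.0, 0.013, -0.001], [0.013, -1.0, 0.011], [-0.0, -0.011, -1.0]]
wrist_force: [4.1, -9.3, -0.7]
gripper_width: 0.088
```

```bash
python3 st.py
```

```text
t 7.85 tcp [0.4856 0.1284 0.1183] grasp rel wing start along,lat mm 46.41 0.33 z 0.1373 yaw rel 84.96000000000001 zax [-0.0005  0.0113] w mm 7.668760109663939
F along,lat,z -9.630187335927745 3.174883836197696 -0.7196184443374574 M [-3.0313 -1.0282  0.0759] j6 58.24872012934844
```

>>> carry_out(commands=[0,-2.5,0,-0.007,0,0])

```text
time_s: 7.98
tcp_pos: [0.4856, 0.1287, 0.1183]
ee_rot: [[1.0, 0.013, -0.001], [0.013, -1.0, 0.001], [-0.001, -0.001, -1.0]]
wrist_force: [4.9, -10.6, -0.7]
gripper_width: 0.088
```

```bash
python3 st.py
```

```text
t 7.97 tcp [0.4856 0.1287 0.1183] grasp rel wing start along,lat mm 46.93 0.37 z 0.1373 yaw rel 84.94 zax [-0.0014  0.0006] w mm 7.679969112959636
F along,lat,z -11.006885182507027 3.841152989077679 -0.7331234495843718 M [-3.1334 -1.2521  0.1008] j6 57.457603069085735
```

>>> carry_out(commands=[0,-2.2,0,0.003,0,0.12,-0.3,-2.1,0,0.003,0,0.16])

```text
time_s: 8.22
tcp_pos: [0.4856, 0.1288, 0.1183]
ee_rot: [[0.962, -0.271, -0.003], [-0.271, -0.962, -0.001], [-0.002, 0.002, -1.0]]
wrist_force: [4.0, -8.9, -0.1]
gripper_width: 0.085
```

```bash
python3 st.py
```

```text
t 8.22 tcp [0.4856 0.1288 0.1183] grasp rel wing start along,lat mm 47.04 0.36 z 0.1373 yaw rel 68.45 zax [-0.0025 -0.0011] w mm 7.37008818531143
F along,lat,z -9.246370879782711 3.097054377254075 -0.11295719678179264 M [-3.0438 -1.2716  0.0372] j6 40.88371156234795
```

>>> carry_out(commands=[-0.7,-2.0,0,0.004,-0.003,0.16,-1.0,-1.8,0,0.003,-0.002,0.16])

```text
time_s: 8.48
tcp_pos: [0.4855, 0.1288, 0.1183]
ee_rot: [[0.822, -0.569, -0.005], [-0.569, -0.822, 0.0], [-0.005, 0.003, -1.0]]
wrist_force: [2.9, -10.1, -0.5]
gripper_width: 0.087
```

```bash
python3 st.py
```

```text
t 8.47 tcp [0.4855 0.1288 0.1183] grasp rel wing start along,lat mm 46.97 0.38 z 0.1373 yaw rel 49.510000000000005 zax [-0.0054  0.0002] w mm 7.559048407548319
F along,lat,z -10.35612362298062 1.846211758262469 -0.46536081644202615 M [-2.8894 -1.3589  0.1328] j6 22.18257119379719
```

>>> carry_out(commands=[-1.3,-1.7,0,0.005,0.001,0.16,-1.6,-1.4,0,0.003,-0.002,0.16])

```text
time_s: 8.72
tcp_pos: [0.4855, 0.1288, 0.1183]
ee_rot: [[0.593, -0.805, -0.002], [-0.805, -0.593, -0.0], [-0.001, 0.002, -1.0]]
wrist_force: [5.2, -9.9, 0.5]
gripper_width: 0.092
```

```bash
python3 st.py
```

```text
t 8.72 tcp [0.4855 0.1288 0.1183] grasp rel wing start along,lat mm 47.04 0.29 z 0.1373 yaw rel 30.580000000000005 zax [-0.0018 -0.0003] w mm 7.997957966042796
F along,lat,z -10.336572414789215 4.162411192324623 0.5362925702174812 M [-2.9444 -1.3636  0.1397] j6 3.0279353769666866
```

>>> carry_out(commands=[-1.8,-1.1,0,0.003,-0.003,0.16,-1.7,-0.7,0,0.001,-0.003,0.16])

```text
time_s: 8.98
tcp_pos: [0.4855, 0.1288, 0.1184]
ee_rot: [[0.3, -0.954, -0.002], [-0.954, -0.3, 0.0], [-0.001, 0.002, -1.0]]
wrist_force: [3.6, -8.4, 0.3]
gripper_width: 0.09
```

```bash
python3 st.py
```

```text
t 8.97 tcp [0.4855 0.1288 0.1184] grasp rel wing start along,lat mm 46.97 0.3 z 0.1374 yaw rel 11.64 zax [-0.0019  0.0003] w mm 7.806484240980128
F along,lat,z -8.708631240242251 2.710827449895149 0.3255685557172894 M [-2.482  -1.1589  0.1292] j6 -15.847044489678165
```

>>> carry_out(commands=[-1.2,-0.2,0,0,-0.002,0.14,-0.8,0,0,0,-0.001,0.14,-0.4,0,0,0,0,0.02,0,0,0,0,0,0])

```text
time_s: 9.48
tcp_pos: [0.4856, 0.1286, 0.1185]
ee_rot: [[-0.003, -1.0, -0.003], [-1.0, 0.003, -0.001], [0.001, 0.003, -1.0]]
wrist_force: [0.8, -2.7, -0.1]
gripper_width: 0.09
```

```bash
python3 st.py
```

```text
t 9.47 tcp [0.4856 0.1286 0.1185] grasp rel wing start along,lat mm 46.77 0.36 z 0.1375 yaw rel -5.989999999999995 zax [-0.0026 -0.0005] w mm 7.839713165793008
F along,lat,z -2.7404256471829176 0.4907467100035925 -0.055543909044864705 M [-0.8152 -0.4472  0.092 ] j6 -33.479458671352226
```

>>> carry_out(commands=[0,0,0,0,0,0,0,0,0,0,0,0,0,0,0,0,0,0], grip=40)

```text
time_s: 9.85
tcp_pos: [0.4856, 0.1305, 0.1185]
ee_rot: [[-0.002, -1.0, -0.002], [-1.0, 0.002, 0.003], [-0.003, 0.002, -1.0]]
wrist_force: [0.0, -0.5, -0.0]
gripper_width: 0.347
```

```bash
python3 st.py
python3 - <<'E'
from h import *
S=capture('scene');cv2.imwrite('pics/s5.png',cv2.resize(S[165:265,190:330],None,fx=5,fy=5,interpolation=cv2.INTER_CUBIC)[:,:,::-1])
E
```

```text
t 9.85 tcp [0.4856 0.1305 0.1185] grasp rel wing start along,lat mm 48.62 0.53 z 0.1375 yaw rel -5.8999999999999915 zax [-0.0018  0.0027] w mm 30.177722388222424
F along,lat,z -0.5090394638183181 -0.004857476680704265 -0.017399493904745215 M [ 0.0664 -0.0724  0.0222] j6 -33.38561432453275
```

View pics/s5.png

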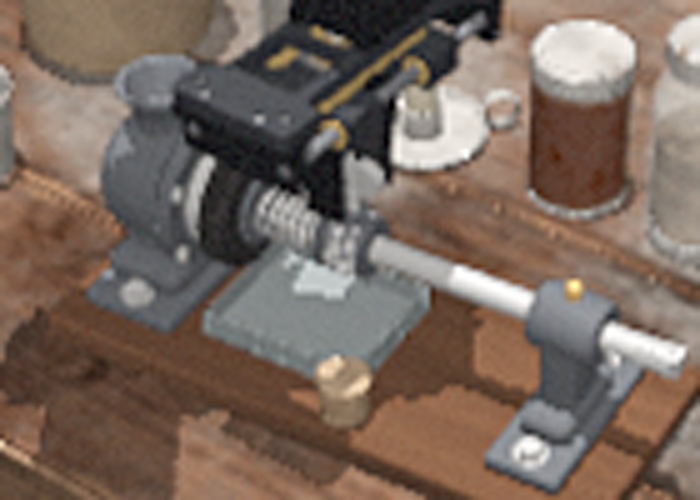

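>>> carry_out(commands=[0,0,-10,0,0,0,0,0,-25,0,0,0,0,0,-40,0,0,0,0,0,-40,0,0,0,0,0,-30,0,0,0])

```text
time_s: 10.52
tcp_pos: [0.4848, 0.1298, 0.2683]
ee_rot: [[-0.001, -1.0, -0.005], [-1.0, 0.001, 0.001], [-0.001, 0.005, -1.0]]
wrist_force: [0.3, 1.0, 0.3]
gripper_width: 0.461
```

>>> carry_out(commands=[60,0,0,0,0,0,60,0,0,0,0,0,0,0,0,0,0,0,0,0,0,0,0,0])

```text
time_s: 11.02
tcp_pos: [0.4869, 0.0083, 0.2747]
ee_rot: [[0.002, -1.0, 0.007], [-1.0, -0.002, 0.006], [-0.006, -0.007, -1.0]]
wrist_force: [0.6, 0.9, -0.3]
gripper_width: 0.455
```

```bash
python3 st.py
python3 - <<'E'
from h import *
S=capture('scene');cv2.imwrite('pics/s6.png',cv2.resize(S[165:265,190:330],None,fx=5,fy=5,interpolation=cv2.INTER_CUBIC)[:,:,::-1])
T=capture('top');cv2.imwrite('pics/t6.png',T[:,:,::-1])
E
```

```text
t 11.03 tcp [0.4869 0.0083 0.2747] grasp rel wing start along,lat mm -73.1 -10.67 z 0.2937 yaw rel -5.679999999999993 zax [0.0071 0.0055] w mm 39.59129695151225
F along,lat,z 0.884489466565954 0.6792251984326915 -0.3358686256611069 M [ 0.1169 -0.0556 -0.0186] j6 -19.85615360063825
```

View pics/s6.png

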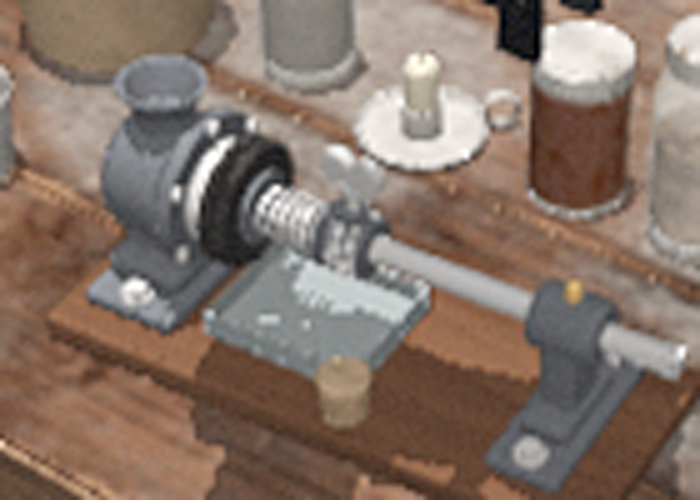

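View pics/t6.png

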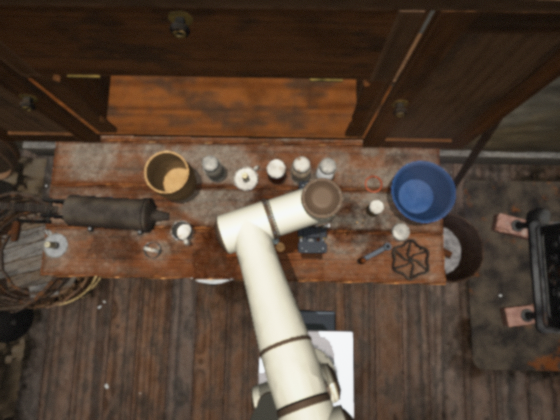

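Run:
```python
from h import *
S=calibration('scene');s=lambda x,y:(x/5+190-.4,y/5+165-.4)
d=np.array([-.1007,.995,0]);a=onz(S,s(428,198),.136);b=onz(S,s(352,169),.136);print(a,b,(b-a)@d)
finish_job()
```

```text
[0.49143102 0.08348105 0.136     ] [0.48750891 0.13110466 0.136     ] 0.047780451956435106
the job is handed in; nothing more can be done
```

I've closed the mill: the plates meet under about 10 N of spring pressure, the wing screw is tight again, and I've handed the job in. It took about 11 s of the 48 s allowed.

- **Loosening and sliding:** I turned the screw about 1.48 rad (85°) anticlockwise, then slid the collar towards the fixed plate. The plates met after about 44.3 mm, and I pushed on to about 47 mm.
- **Pressure:** From that travel the spring presses with about 10 N. The push I measured peaked at about 11 N, including roughly 1.5 N of collar drag, so the 20 N limit was never close.
- **Tightening:** I held the push while turning the screw back to about -0.10 rad, slightly tighter than it was found. As I eased off at the end, the tool settled back about 0.2 mm. If the collar moved with it, the pressure is nearer 9.5 N.
- **Last checks:** The camera shows the plates touching, the screw's blade nearly along the shaft, and the cork in place. The other loose things look unmoved in the top view, and the robot is clear. I measured the collar's travel from the pictures as 47.8 mm against 46.8–47.0 mm from the arm. That is within the cameras' accuracy, but it's too coarse to confirm the pressure independently.
- **Unexplained:** While pushing there was also a sideways force of about 3–4 N. It was gone once I released the screw.

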